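Seat the creasing wheel on its studs and slide in the keeper bar

ROBOT

A 6-joint arm with a two-finger parallel gripper is mounted at the origin on a cart in front of the work surface, level with it; the furniture and walls round the work are solid. World frame = base frame: x ahead of the robot, y to its left, z up, the work surface at z = 0. Lengths are in m, angles in rad, forces in N, time in s.
With the tool pointing down it reaches from about 0.3 to 0.875 m from the base axis. Payload 6.4 kg.
Tool frame: the origin (TCP) lies at the very end of the fingers, on their centre line; the grasp point (between the pads) lies 19 mm behind it; z points along the fingers, y is the line along which they close (so a half turn about z gives the same grasp; the last joint's range is limited). The gripper opens to 85 mm and grips with 20 to 120 N. Pads are 22 mm wide; open, the fingers measure 114 mm over their backs; the gripper's body (76 mm by 85 mm) begins 54 mm behind the grasp point. The pads swing forward as they close: fully open they stand 13 mm farther back than shut.
Start: joints at [-1.512, 0.181, 1.607, -0, 1.354, -0.206], TCP at [0.151, -0.555, 0.207] pointing down, gripper open.
Joint ranges: [-2.99, 2.99], [-0.89, 2.07], [0.3, 2.58], [-1.14, 4.28], [0, 2.63], [-3.12, 3.12]. Speed limits (rad/s): [2.57, 2.57, 3.01, 3.14, 3.14, 3.14].

INTERFACE

Orientations are given as a unit quaternion [w, x, y, z].
In Python, from bench import ctrl gives the robot as it stands.
- The arm moves only by the tool jog_arm, never from a script. Its argument "series" is a list that holds one entry, the list of rows, each a list of 7 numbers: the shift along the tool's x, y, z in mm, then the turn, a rotation vector about the tool's x, y, z in rad, then the finger opening in mm, from 0 to 85.4. In form: [[[tx, ty, tz, rx, ry, rz, gripper], ...]]. A call has exactly 10 rows; each row shifts and turns the commanded pose from where the row before left it, along the tool's axes as they then stand; what a row does not reach is not made up. A row lasts 1/10 s, in which the tool goes at most 50 mm and 8.59 degrees, less where a joint would pass 70% of its speed; a pose out of reach is approached as far as the arm can. A call with a gripper value outside its range is refused whole. The fingers move at their own pace and stop on an object; the grip force is fixed at half the most. Time passes only in rows, so rows that do not move let the fingers close, or fill a call up. It gives the time, the measured TCP pose, the force, the opening and the grip force at its end, in the units of the state.
- ctrl.get_obs(): the state, without advancing time (a new reading comes with each control period).
- ctrl.camera(name): name is "scene" or "top" or "wrist"; returns a dict with "frame" (384x512x3 uint8, blue, green, red), "z_map" (384x512 float32, m along the optical axis (not along the pixel's ray), 0 where there is no reading), "fx", "fy", "cx", "cy" (pixels), "xyz" and "rotation" of the camera in the world. Camera axes: x right, y down, z forward; pixel columns grow to the right and rows downward; lengths in m; the calibration is good to about 2 mm. The wrist camera is an equidistant fisheye: a pixel r from the principal point sees the ray r / f radians off the axis. A picture is of the moment at which its call begins.
- ctrl.hand_in(): hands the job in; it is judged then, once.
The state is a dict: "time_s": time; "q": joint angles; "dq": joint speeds; "joint_efforts": joint torques, N m; "eef_pos": TCP position; "eef_rot": TCP orientation; "wrist_force": force on the tool from outside, world axes, zero at the start; "torque": the same for the moment, N m; "opening": opening from 0.0 (shut) to 1.0 (fully open); "grasp_force": force on a finger pad.
Only numpy, scipy, OpenCV 4.12 (cv2) and the standard library are available. Lean on these libraries where they do the work, as an engineer would, in place of code of your own. Each camera call takes 0.05 s, during which the arm holds its last target. There are 200 camera calls.

TASK

The creasing wheel hangs on the sloping hub of the board creaser, but it only rests on the ends of the hub's three studs. Turn it by its grip bar until its three holes line up with the studs and push it fully home against the hub, then slide the round keeper bar along its V-groove, across the wheel's edge, until its end touches the end stop. Leave the spools and the finishing tool around it where they are.

Things in the scene. Friction and masses are not known exactly. Their poses are not given: they have to be found in the camera images.
- stand: Grey fixed stand of the board creaser. Frame upright: origin on the bench under the sloping face's centre, x up the slope (about to the robot's left), y along the groove (roughly towards the robot), z up. Face: plate y -158 to +58 mm, 150 mm along the slope, rising at 30 deg; its normal here is (-0.5, 0, 0.866), up the slope (0.866, 0, 0.5); it is 90 mm above the origin.
- hub_seat (a point): Centre of the hub's flat front (14 mm off the sloping face). z: hub axis, outwards. Aluminium disc 112 mm wide, pilot 24 mm diameter, 19 long; three studs, 10 mm diameter, 10 long, chamfered 2 mm, 36 mm from the axis at 0, 120, 240 deg from x (counterclockwise seen from outside). Rim lugs at the same angles reach 63 mm and show beyond the wheel. Locked: it does not turn.
- wheel: Loose steel wheel, 112 mm diameter, 12 thick, 0.45 kg. Origin: centre of underside (hub side); z: its axis, outwards. Bore 25.5 mm; three 14.5 mm holes 36 mm from the centre at 90, 210, 330 deg from x, so it fits in three positions. Starts with its underside on the stud tips, origin 10 mm out from hub_seat, bore on the pilot. Home: origin at hub_seat. Drops if within about 2 deg.
- wheel_grip (a point): Middle of the wheel's dark grip bar, on the wheel's axis, 40 mm above the wheel's origin; axes as the wheel's. The bar is 56 mm long along x, 18 mm wide along y, and spans 26 to 54 mm above the wheel's origin (14 mm either way from this point). Below it is a round collar, 53 mm diameter, up to 26 mm above the wheel's origin.
- keeper_bar: Loose plain round steel bar, 16 mm diameter, 180 mm long, 0.3 kg, lying in the V-groove. Origin at its middle; y along the bar, towards the end stop. Its axis is 37 mm off the sloping face, 58 mm down the slope from the hub's axis, so it passes 3 mm over the rim of a wheel that is home and is blocked by one that is not. Slides with 1 to 5 N.
- keeper_front (a point): Centre of the bar's front end (towards the end stop). At the start 75 to 81 mm short of the stop.
- keeper_tail (a point): Centre of the bar's tail end, 180 mm from the front, on the side away from the robot; it sticks out past the groove block all the time (3 mm past it when the bar touches the stop) and can be pushed there along the stand's +y. Nothing is below it but the bench, about 90 mm lower.
- stop_face (a point): Point of the end stop that the centre of the bar's front end must touch; axes as the stand's. The stop is a block 26 mm wide, 50 mm high off the sloping face. The V-groove block, in line with it, lies 88 to 177 mm from it along the stand's -y, is 35 mm wide and its top is 36 mm off the sloping face (1 mm below the bar's axis).
- linen_spool: Bystander: the large spool of thread, 58 mm across, 55 mm high, upright on the bench; origin at its underside. Not to be moved.
- finishing_tool: Bystander: a finishing tool, turned wooden handle with a brass head, 142 mm long, lying on the bench; origin at its underside. Not to be moved.
- small_spool: Bystander: the small spool of thread, 43 mm across, 40 mm high, upright on the bench, at the left; origin at its underside. Not to be moved.

How it is judged:
By the outcome, as a careful person would: the job done as asked, in the order asked, and still so for the second after the job is handed in, with the robot touching nothing.
It also fails if it takes over 45 s, if anything falls off the work surface, if the arm or the gripper's body presses on something with over 40 N, if the wrist force passes 120 N, or if a joint passes its speed limit or range.

## Working session

There is one attempt and no reset: what is moved stays moved. The work goes in short steps, Python scripts to look and compute and a tool call to move; the robot and the scene stay as the last step left them, time stands still between calls to the robot, and variables do not carry over. Pictures are saved under pics/ and viewed, at most 10 in all, crops included, and the job is handed in when it is done.

Besides the shell and the picture viewer there is one more tool, called after "Call:" by a JSON object that holds its "name" and its "arguments". jog_arm: Moves the arm, as the interface text tells. Its arguments: {"type":"object","properties":{"series":{"type":"array"}},"required":["series"]}

```bash
ls; mkdir -p pics; python3 - <<'E'
from bench import ctrl
import cv2,numpy as np,pickle
o=ctrl.get_obs();print(o)
d={}
for n in("scene","top","wrist"):
    c=ctrl.camera(n);d[n]=c;print(n,c["xyz"],c["rotation"],c["fx"],c["cx"],c["cy"])
pickle.dump(d,open("d0.pkl","wb"))
cv2.imwrite("pics/a.png",cv2.resize(np.hstack([d["scene"]["frame"],d["top"]["frame"]]),(800,300)))
cv2.imwrite("pics/b.png",d["top"]["frame"])
cv2.imwrite("pics/c.png",d["scene"]["frame"])
E
```

```text
pics
{'time_s': 0.0, 'q': array([-1.51231701e+00,  1.81549449e-01,  1.60801434e+00, -1.02605112e-05,
        1.35381321e+00, -2.06332132e-01]), 'dq': array([-6.56792916e-04,  1.76205668e-04,  7.98367623e-04,  7.27692460e-05,
        1.59287322e-03, -3.63134168e-04]), 'joint_efforts': array([ 5.93002133e-04, -4.44869649e+01, -3.51337910e+01, -1.16399683e-04,
        9.21815255e-03,  2.21156512e-05]), 'eef_pos': array([ 0.15045286, -0.5543427 ,  0.20647641]), 'eef_rot': array([-8.90103858e-04,  9.91246619e-01,  1.32020239e-01,  6.08996242e-05]), 'wrist_force': array([-0.37550063,  0.36740888, -0.3444938 ]), 'torque': array([0.02999759, 0.0355882 , 0.04077764]), 'grasp_force': 0.0, 'opening': 1.0028234906332854}
scene [-0.09810332  0.91211309  0.81109355] [ 0.14203154 -0.25014198  0.83019239 -0.47753181] 491.9606362294134 252.72289694772883 187.8552862366834
top [ 0.48679264 -0.08454523  1.19484737] [ 0.02687589 -0.69810976  0.71525652 -0.0181264 ] 419.6568181739708 258.2790967950382 194.59481754438056
wrist [ 0.22770418 -0.53423407  0.37291706] [ 0.12594509  0.78429278 -0.59953771 -0.09786314] 297.3186396354542 258.06586892156565 191.0771139947702
```

View pics/b.png

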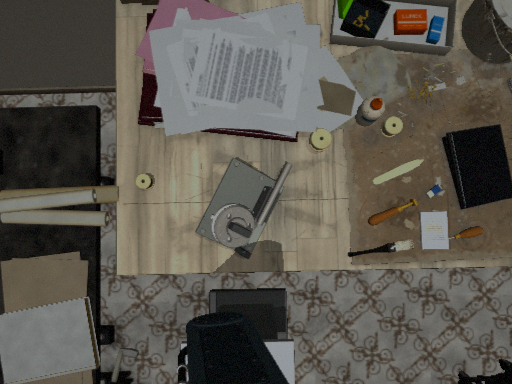

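View pics/c.png

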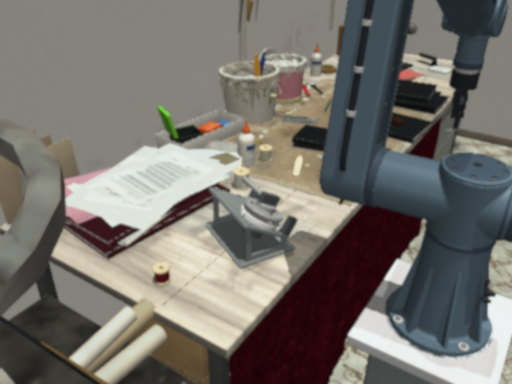

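The top view shows the stand around (240,205), with the keeper bar running from (288,165) to about (262,215), the end stop near (243,250), and the wheel at (233,226). The scene view shows the stand at (250,225).

```bash
cat > h.py <<'E'
import numpy as np,cv2,pickle
from scipy.spatial.transform import Rotation as R
def rot(q): return R.from_quat([q[1],q[2],q[3],q[0]]).as_matrix()
def cloud(c):
    z=c["z_map"];v,u=np.mgrid[:z.shape[0],:z.shape[1]]
    p=np.stack([(u-c["cx"])/c["fx"]*z,(v-c["cy"])/c["fy"]*z,z],-1)
    return p@rot(c["rotation"]).T+c["xyz"]
E
python3 - <<'E'
from h import *
d=pickle.load(open("d0.pkl","rb"));c=d["top"];P=cloud(c)
print(P[205,230],P[180,130],P[210,225],P[180,240])
f=c["frame"][140:280,180:310];cv2.imwrite("pics/d.png",cv2.resize(f,None,fx=5.5,fy=5.5,interpolation=cv2.INTER_CUBIC)[:, :])
# plane: points high region with normal tilted 30deg
sub=P[140:280,180:310].reshape(-1,3);m=(sub[:,2]>0.04);s=sub[m]
best=0;rng=np.random.default_rng(0)
for _ in range(3000):
    a=s[rng.choice(len(s),3,False)];n=np.cross(a[1]-a[0],a[2]-a[0]);l=np.linalg.norm(n)
    if l<1e-5:continue
    n/=l;n*=np.sign(n[2])
    if abs(n[2]-.866)>.05:continue
    k=abs((s-a[0])@n)<.0015
    if k.sum()>best:best=k.sum();bk=k
q=s[bk];ce=q.mean(0);n=np.linalg.svd(q-ce)[2][2];n*=np.sign(n[2]);print(best,len(s),n,ce)
h=(s-ce)@n;print(np.histogram(h,bins=np.arange(-.02,.09,.004)))
E
```

```text
[0.53079764 0.00164271 0.11316007] [6.14138017e-01 2.96385295e-01 5.43584993e-04] [0.51748624 0.01251228 0.13809194] [ 0.59625781 -0.02482417  0.09996027]
1194 4818 [-0.22705686 -0.43872299  0.86946381] [ 0.563617   -0.01255075  0.10140101]
(array([   0,    1,   23,  133, 1256,  873,   84,  107,  150,   48,   32,
         39,  164,  699,  409,  253,  167,  127,   13,    4,    9,    6,
          6,   55,   88,    4,    0]), array([-0.02 , -0.016, -0.012, -0.008, -0.004,  0.   ,  0.004,  0.008,
        0.012,  0.016,  0.02 ,  0.024,  0.028,  0.032,  0.036,  0.04 ,
        0.044,  0.048,  0.052,  0.056,  0.06 ,  0.064,  0.068,  0.072,
        0.076,  0.08 ,  0.084,  0.088]))
```

View pics/d.png

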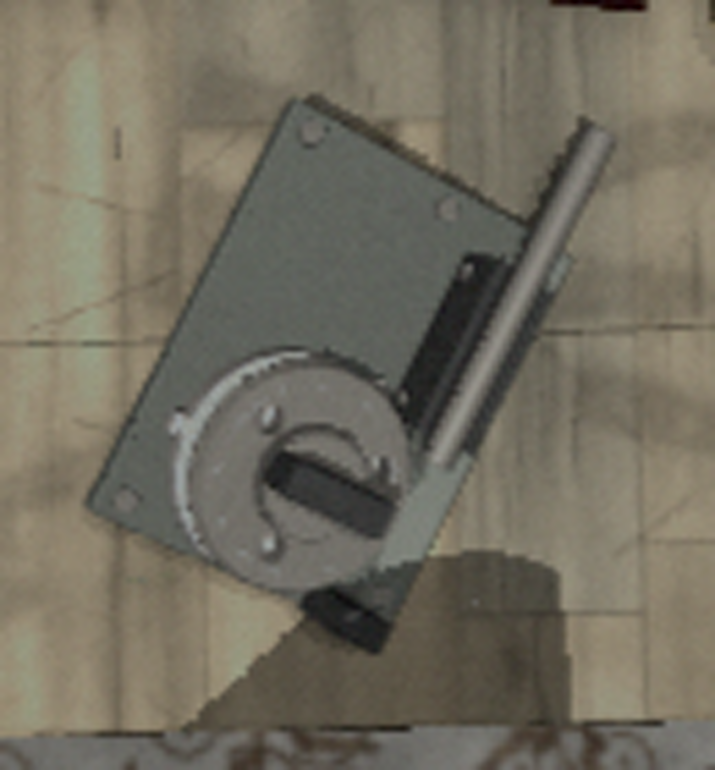

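The enlarged crop shows the wheel centred near (305,465), with holes at (268,418), (268,545) and (383,468). The grip bar runs from (275,470) to (390,520) and one hub lug is at (178,425). The bar's tail end is at (600,130), its front end is at about (445,455), and the stop is at (350,610).

```bash
cat >> h.py <<'E'
def ray(c,uv):
    uv=np.atleast_2d(uv).astype(float)
    v=np.c_[(uv[:,0]-c["cx"])/c["fx"],(uv[:,1]-c["cy"])/c["fy"],np.ones(len(uv))]
    return v@rot(c["rotation"]).T
def onplane(c,uv,n,d):   # n.p=d
    r=ray(c,uv);o=np.array(c["xyz"]);return o+r*((d-n@o)/(r@n))[:,None]
E
cat > m.py <<'E'
from h import *
d=pickle.load(open("d0.pkl","rb"));c=d["top"];P=cloud(c)
sub=P[140:280,180:310];n0=np.array([-.22706,-.43872,.86946]);ce=np.array([.563617,-.01255,.1014])
cr=lambda u,v:[(u+.5)/5.5-.5+180,(v+.5)/5.5-.5+140]
# plate edges -> yaw
k=onplane(c,[cr(297,97),cr(88,503),cr(527,218)],n0,n0@ce)
e=k[1]-k[0];yaw_y=np.arctan2(e[1],e[0]);g=k[2]-k[0]
print("yaw from edge y",np.degrees(yaw_y)-90,"len",np.linalg.norm(e),"from far edge",np.degrees(np.arctan2(-g[1],-g[0])),np.linalg.norm(g),"normal yaw",np.degrees(np.arctan2(.43872,.22706)))
# bar yaw
b=onplane(c,[cr(598,130),cr(447,458)],n0,n0@ce+.037);print("bar",b,np.degrees(np.arctan2(*(b[1]-b[0])[[1,0]]))-90,np.linalg.norm(b[1]-b[0]))
y=np.radians(62.5)
y=yaw_y-np.pi/2
X=np.array([np.cos(y)*.866,np.sin(y)*.866,.5]);Y=np.array([-np.sin(y),np.cos(y),0]);N=np.cross(X,Y)
s=sub.reshape(-1,3);h=(s-ce)@n0;pl=s[abs(h)<.0025]
d0=np.median(pl@N);print("N",N,"d0",d0)
# face centre from corners: plate y -158..58, x +-75
k=onplane(c,[cr(297,97),cr(88,503),cr(527,218)],N,d0)
loc=np.array([[75,-158],[75,58],[-75,-158]])/1000
F=np.mean([p-a*X-b*Y for p,(a,b) in zip(k,loc)],0);print("F",F,[np.round((p-F)@np.c_[X,Y]*1000,1) for p in k])
L=(sub-F)@np.c_[X,Y,N]*1000   # face coordinates mm
for lo,hi in((33,40),(72,86)):
    m=((L[...,2]>lo)&(L[...,2]<hi)&(abs(L[...,1])<62)&(L[...,0]>-58)).astype(np.uint8)
    q=L[m>0];print(lo,m.sum(),"med",np.median(q,0),"min/max",np.percentile(q,[1,99],0).round(1).tolist())
    if lo>50: 
        r=cv2.minAreaRect(q[:,:2].astype(np.float32));print("rect",r)
    else: print("circ",cv2.minEnclosingCircle(q[:,:2].astype(np.float32)))
f=lambda h,*uv:np.round(((onplane(c,[cr(*a) for a in uv],N,d0+h)-F)@np.c_[X,Y]*1000),1).tolist()
print("holes",f(.036,(268,418),(268,545),(383,468)))
print("lug h10",f(.010,(178,425)))
print("bar front/tail",f(.037,(447,458),(598,130)))
print("stop near crop top corners",f(.05,(312,592),(385,640),(375,655)))
E
python3 m.py
python3 - <<'E'
from h import *
d=pickle.load(open("d0.pkl","rb"))
f=d["scene"]["frame"][170:275,185:315];cv2.imwrite("pics/e.png",cv2.resize(f,None,fx=5.5,fy=5.5,interpolation=cv2.INTER_CUBIC))
E
```

```text
yaw from edge y 61.76685445520195 len 0.21192446352467892 from far edge 63.993246320560246 0.138140475108565 normal yaw 62.63612778828488
bar [[ 0.63828376 -0.15307175  0.09254868]
 [ 0.48282848 -0.07672492  0.09047522]] 63.84353201022694 0.173203590627768
N [-0.23653026 -0.44051497  0.866     ] d0 -0.03995900917239646
F [0.4870221  0.00807593 0.09098617] [array([  71.1, -155. ]), array([71.3, 56.8]), array([ -67.4, -159.8])]
33 804 med [ 3.27026327  1.02696954 35.76757418] min/max [[-56.7, -57.3, 33.1], [46.8, 54.0, 39.5]]
circ ((-19.747270584106445, -2.2389137744903564), 69.24957275390625)
72 150 med [-4.01310641  1.52881181 77.30110836] min/max [[-31.1, -7.2, 72.5], [22.3, 10.5, 81.2]]
rect ((-4.442522048950195, 1.7170705795288086), (54.68684387207031, 17.75667953491211), 0.7100419402122498)
holes [[26.2, -15.9], [-3.4, 36.8], [-39.2, -18.6]]
lug h10 [[53.3, 6.0]]
bar front/tail [[-67.2, -36.4], [-60.0, -209.4]]
stop near crop top corners [[-27.7, 46.9], [-74.3, 53.3], [-73.1, 61.6]]
```

View pics/e.png

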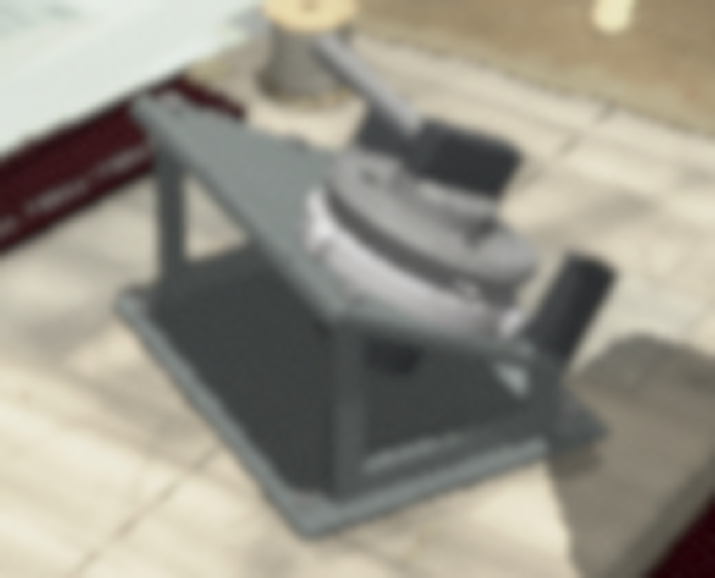

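The scene crop shows the hub lugs at (318,240) and (512,330), with the grip bar at (465,160). I'll plan an approach above the grip bar and look with the wrist camera from there.

```bash
cat >> h.py <<'E'
from scipy.linalg import expm,logm
YAW=np.radians(62.8)
X=np.array([np.cos(YAW)*np.cos(np.pi/6),np.sin(YAW)*np.cos(np.pi/6),.5]);Y=np.array([-np.sin(YAW),np.cos(YAW),0]);N=np.cross(X,Y)
B=np.c_[X,Y,N]
def T(Rm,p):
    t=np.eye(4);t[:3,:3]=Rm;t[:3,3]=p;return t
def toolR(a,sgn=1): # tool z=-N, tool x at angle a(deg) from X ccw about N
    a=np.radians(a);x=np.cos(a)*X+np.sin(a)*Y
    return np.c_[x,np.cross(-N,x),-N]
def rows(T0,T1,n):
    S=expm(np.real(logm(np.linalg.inv(T0)@T1))/n)
    print("row x%d"%n,(S[:3,3]*1000).round(1).tolist(),R.from_matrix(S[:3,:3]).as_rotvec().round(3).tolist())
def now():
    from bench import ctrl
    o=ctrl.get_obs();return T(rot(o["eef_rot"]),o["eef_pos"]),o
E
python3 - <<'E'
from h import *
d=pickle.load(open("d0.pkl","rb"));c=d["top"];P=cloud(c)[140:280,180:310].reshape(-1,3)
F=np.array([.48702,.00808,.09099])
h=(P-F)@N;pl=P[(abs(h)<.003)];print(len(pl),np.median((pl-F)@N))
L=(P-F)@B*1000
m=(L[:,2]>72)&(L[:,2]<86)&(abs(L[:,1])<62)&(L[:,0]>-58);q=L[m]
r=cv2.minAreaRect(q[:,:2].astype(np.float32));print(r,np.median(q[:,2]))
C=F+B@np.array([*r[0],0])/1000;print("axis foot on face",C)
np.save("C.npy",C)
print("lug",)
T0,o=now()
T1=T(toolR(0),C+.150*N)
print(T1);rows(T0,T1,20)
S=expm(np.real(logm(np.linalg.inv(T0)@T1))/4);t=T0
for i in range(4): t=t@S;print(t[:3,3])
E
```

```text
2304 0.0001280387883512146
((-4.412759780883789, 2.468184471130371), (17.786046981811523, 54.68288803100586), 89.8568344116211) 77.31091876713782
axis foot on face [0.48307793 0.00580924 0.08878362]
lug
[[ 0.39585842  0.88941637  0.22854896  0.44879558]
 [ 0.77025717 -0.45709793  0.44470819 -0.06089699]
 [ 0.5         0.         -0.8660254   0.21868743]
 [ 0.          0.          0.          1.        ]]
row x20 [27.2, -10.7, 6.7] [0.011, 0.025, -0.041]
[ 0.2611322  -0.45718691  0.18121344]
[ 0.35136181 -0.33805981  0.17548576]
[ 0.41534302 -0.20352809  0.18864164]
[ 0.44879558 -0.06089699  0.21868743]
```

Call:
{"name": "jog_arm", "arguments": {"series": [[[27.2,-10.7,6.7,0.011,0.025,-0.041,85],[27.2,-10.7,6.7,0.011,0.025,-0.041,85],[27.2,-10.7,6.7,0.011,0.025,-0.041,85],[27.2,-10.7,6.7,0.011,0.025,-0.041,85],[27.2,-10.7,6.7,0.011,0.025,-0.041,85],[27.2,-10.7,6.7,0.011,0.025,-0.041,85],[27.2,-10.7,6.7,0.011,0.025,-0.041,85],[27.2,-10.7,6.7,0.011,0.025,-0.041,85],[27.2,-10.7,6.7,0.011,0.025,-0.041,85],[27.2,-10.7,6.7,0.011,0.025,-0.041,85]]]}}

```text
time_s: 1.15
eef_pos: [0.3516, -0.3369, 0.1762]
eef_rot: [-0.071, 0.934, 0.33, 0.116]
wrist_force: [-0.6, -1.1, -0.2]
opening: 0.996
grasp_force: 0.0
```

Call:
{"name": "jog_arm", "arguments": {"series": [[[27.2,-10.7,6.7,0.011,0.025,-0.041,85],[27.2,-10.7,6.7,0.011,0.025,-0.041,85],[27.2,-10.7,6.7,0.011,0.025,-0.041,85],[27.2,-10.7,6.7,0.011,0.025,-0.041,85],[27.2,-10.7,6.7,0.011,0.025,-0.041,85],[27.2,-10.7,6.7,0.011,0.025,-0.041,85],[27.2,-10.7,6.7,0.011,0.025,-0.041,85],[27.2,-10.7,6.7,0.011,0.025,-0.041,85],[27.2,-10.7,6.7,0.011,0.025,-0.041,85],[27.2,-10.7,6.7,0.011,0.025,-0.041,85]]]}}

```text
time_s: 2.15
eef_pos: [0.4467, -0.0593, 0.2211]
eef_rot: [-0.137, 0.821, 0.507, 0.224]
wrist_force: [0.3, 0.2, 0.9]
opening: 0.996
grasp_force: 0.0
```

```bash
python3 - <<'E'
from h import *
from bench import ctrl
C=np.load("C.npy");T0,o=now();print(o["q"],o["eef_pos"],o["wrist_force"])
rows(T0,T(toolR(0),C+.150*N),1)
c=ctrl.camera("wrist");pickle.dump(c,open("w1.pkl","wb"));cv2.imwrite("pics/w1.png",cv2.resize(c["frame"],(800,600)))
print(c["fx"],c["fy"],c["cx"],c["cy"],np.isfinite(c["z_map"]).all(),(c["z_map"]>0).mean())
E
```

```text
[-0.80750431 -0.13336477  1.9985508   0.50094667  1.48137853 -0.44151092] [ 0.44672414 -0.0593267   0.22112516] [0.28921413 0.16473244 0.93984983]
row x1 [-1.6, 2.5, 1.9] [-0.003, -0.008, 0.01]
297.3186396354542 297.3186396354542 258.06586892156565 191.0771139947702 True 0.995941162109375
```

View pics/w1.png

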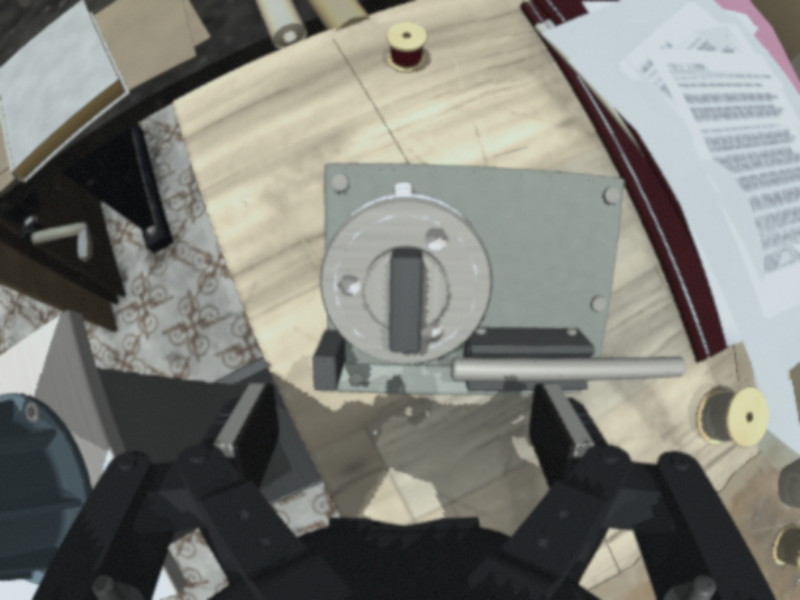

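The wrist view shows the wheel around (407,280) and the grip bar from (407,250) to (405,352). The holes are at (437,238), (350,285) and (433,333), with a hub lug at (403,188). The keeper bar runs from (455,369) to (683,366) and the stop is at (328,358).

```bash
cat >> h.py <<'E'
def wray(c,uv):
    uv=np.atleast_2d(uv).astype(float);d=uv-[c["cx"],c["cy"]];r=np.linalg.norm(d,axis=1);th=r/c["fx"]
    v=np.c_[d/r[:,None]*np.sin(th)[:,None],np.cos(th)];return v@rot(c["rotation"]).T
def wface(c,uv8,h,C): # 800x600 px -> face mm relative to C at height h(mm)
    uv=(np.atleast_2d(uv8)+.5)*.64-.5;r=wray(c,uv);o=np.array(c["xyz"])
    p=o+r*((N@C+h/1000-N@o)/(r@N))[:,None];return ((p-C)@B*1000)[:,:2]
E
python3 - <<'E'
from h import *
C=np.load("C.npy");c=pickle.load(open("w1.pkl","rb"))
ho=wface(c,[(437,238),(350,285),(433,333)],36,C);print("holes",ho.round(1).tolist())
rim=wface(c,[(321,283),(492,278),(407,363),(345,222),(468,222),(465,342)],36,C)
A=np.c_[2*rim,np.ones(6)];s=np.linalg.lstsq(A,(rim**2).sum(1),rcond=None)[0];print("rim centre",s[:2],np.sqrt(s[2]+s[0]**2+s[1]**2))
g=wface(c,[(392,250),(423,250),(421,353),(390,352)],78,C);print("grip",g.round(1).tolist(),g.mean(0))
for cc in (s[:2],g.mean(0),ho.mean(0)):
    v=ho-cc;print("hole ang",np.degrees(np.arctan2(v[:,1],v[:,0])).round(1),np.linalg.norm(v,axis=1).round(1))
for h in (7,14):
    l=wface(c,[(403,184)],h,C)[0];
    for cc in (s[:2],g.mean(0)): v=l-cc;print("lug",h,l.round(1),np.degrees(np.arctan2(v[1],v[0])).round(1),np.hypot(*v).round(1))
print("bar front, tail",wface(c,[(455,369),(683,366)],37,C).round(1).tolist())
print("stop face top corners",wface(c,[(341,333),(336,388)],50,C).round(1).tolist())
print("plate corners",wface(c,[(325,163),(623,178)],0,C).round(1).tolist())
cv2.imwrite("pics/w1z.png",cv2.resize(c["frame"][95:265,185:450],(795,510),interpolation=cv2.INTER_CUBIC))
E
```

```text
holes [[28.6, -16.9], [-2.3, 37.7], [-34.6, -16.2]]
rim centre [-1.59397637  1.52640442] 55.17965240655716
grip [[29.5, 9.8], [29.7, -6.6], [-30.0, -6.8], [-29.5, 10.8]] [-0.07741293  1.78652763]
hole ang [ -31.4   91.  -151.8] [35.4 36.2 37.4]
hole ang [ -33.    93.5 -152.5] [34.3 36.  38.9]
hole ang [ -30.4   89.2 -150.9] [36.4 36.2 36.4]
lug 7 [60.   4.6] 2.8 61.6
lug 7 [60.   4.6] 2.7 60.1
lug 14 [60.4  4.6] 2.8 62.1
lug 14 [60.4  4.6] 2.6 60.6
bar front, tail [[-60.5, -32.0], [-63.1, -213.5]]
stop face top corners [[-29.7, 42.6], [-69.3, 47.6]]
plate corners [[74.3, 58.2], [71.9, -156.3]]
```

View pics/w1z.png

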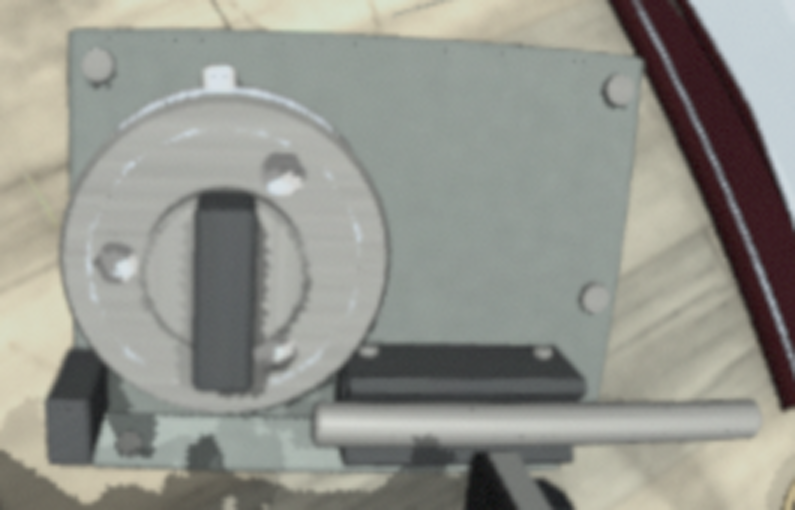

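Call:
{"name": "jog_arm", "arguments": {"series": [[[-2.6,1.2,12,-0.003,-0.008,0.01,85],[0,0,12,0,0,0,85],[0,0,12,0,0,0,85],[0,0,12,0,0,0,85],[0,0,12,0,0,0,85],[0,0,12,0,0,0,85],[0,0,12,0,0,0,85],[0,0,12,0,0,0,85],[0,0,0,0,0,0,85],[0,0,0,0,0,0,85]]]}}

```text
time_s: 3.2
eef_pos: [0.4688, -0.0203, 0.1364]
eef_rot: [-0.135, 0.825, 0.503, 0.221]
wrist_force: [-0.5, 1.2, -0.3]
opening: 0.991
grasp_force: 0.0
```

```bash
cat > st.py <<'E'
from h import *
import sys
C=np.load("C.npy");T0,o=now()
L=(T0[:3,3]-C)@B*1000;x=T0[:3,:3].T[0]
print("t",o["time_s"],"TCP face mm",L.round(1),"ang",np.degrees(np.arctan2(x@Y,x@X)).round(2),"tilt err",np.degrees(np.arccos(min(1,-T0[:3,2]@N))).round(2),"F face",(o["wrist_force"]@B).round(1),"M",(o["torque"]@B).round(2),"op",round(o["opening"],3),round(o["grasp_force"],1),"q",o["q"].round(2))
E
python3 st.py
```

```text
t 3.2 TCP face mm [-1.9  0.8 56.1] ang -0.08 tilt err 0.06 F face [ 0.6  1.  -0.7] M [ 0.03  0.28 -0.03] op 0.991 0.0 q [-0.7  -0.01  2.07  0.54  1.25 -0.44]
```

Call:
{"name": "jog_arm", "arguments": {"series": [[[0,0,2,0,0,0,40],[0,0,0,0,0,0,10],[0,0,0,0,0,0,10],[0,0,0,0,0,0,10],[0,0,0,0,0,0,10],[0,0,0,0,0,0,10],[0,0,0,0,0,0,10],[0,0,0,0,0,0,10],[0,0,0,0,0,0,10],[0,0,0,0,0,0,10]]]}}

```text
time_s: 4.2
eef_pos: [0.4688, -0.0196, 0.1351]
eef_rot: [-0.135, 0.825, 0.503, 0.22]
wrist_force: [-5.8, -1.8, 4.7]
opening: 0.158
grasp_force: 58.6
```

```bash
python3 st.py
```

```text
t 4.2 TCP face mm [-2.   1.  54.7] ang -0.07 tilt err 0.07 F face [-1.3  4.3  6.2] M [0.6  0.34 0.02] op 0.158 58.6 q [-0.69 -0.01  2.07  0.54  1.25 -0.44]
```

Call:
{"name": "jog_arm", "arguments": {"series": [[[0,0,0,0,0,-0.052,10],[0,0,0,0,0,-0.052,10],[0,0,0,0,0,-0.052,10],[0,0,0,0,0,-0.052,10],[0,0,0,0,0,-0.052,10],[0,0,0,0,0,-0.052,10],[0,0,0,0,0,-0.052,10],[0,0,0,0,0,-0.052,10],[0,0,0,0,0,-0.052,10],[0,0,0,0,0,-0.052,10]]]}}

```text
time_s: 5.2
eef_pos: [0.4692, -0.0195, 0.1347]
eef_rot: [-0.073, 0.667, 0.698, 0.248]
wrist_force: [0.9, 1.7, -4.2]
opening: 0.154
grasp_force: 58.6
```

```bash
python3 st.py
```

```text
t 5.2 TCP face mm [-2.   0.8 54.2] ang 29.81 tilt err 0.09 F face [-0.4 -0.  -4.6] M [-0.15  0.25  0.  ] op 0.154 58.6 q [-0.69 -0.    2.07  0.54  1.25 -0.96]
```

Call:
{"name": "jog_arm", "arguments": {"series": [[[0,0,0,0,0,-0.03,10],[0,0,0,0,0,-0.03,10],[0,0,0,0,0,0,10],[0,0,0.5,0,0,0,10],[0,0,0.5,0,0,0,10],[0,0,0.5,0,0,0,10],[0,0,0.5,0,0,0,10],[0,0,0.5,0,0,0,10],[0,0,0.5,0,0,0,10],[0,0,0,0,0,0,10]]]}}

```text
time_s: 6.2
eef_pos: [0.47, -0.0182, 0.1323]
eef_rot: [-0.066, 0.647, 0.717, 0.25]
wrist_force: [2.3, 1.2, -3.4]
opening: 0.155
grasp_force: 59.6
```

```bash
python3 st.py
```

```text
t 6.2 TCP face mm [-2.   0.7 51.3] ang 33.14 tilt err 0.09 F face [ 0.1 -1.5 -4. ] M [-0.09  0.23 -0.06] op 0.155 59.6 q [-0.69  0.    2.07  0.54  1.24 -1.02]
```

The wheel is going in freely, so I'll keep pushing.

Call:
{"name": "jog_arm", "arguments": {"series": [[[0,0,1,0,0,0,10],[0,0,1,0,0,0,10],[0,0,1,0,0,0,10],[0,0,1,0,0,0,10],[0,0,1,0,0,0,10],[0,0,0.7,0,0,0,10],[0,0,0.5,0,0,0,10],[0,0,0.5,0,0,0,10],[0,0,0,0,0,0,10],[0,0,0,0,0,0,10]]]}}

```text
time_s: 7.2
eef_pos: [0.4713, -0.0152, 0.1265]
eef_rot: [-0.066, 0.647, 0.718, 0.25]
wrist_force: [-2.9, 1.0, -0.2]
opening: 0.151
grasp_force: 61.5
```

```bash
python3 st.py
```

```text
t 7.2 TCP face mm [-2.   0.9 44.7] ang 33.15 tilt err 0.07 F face [-0.5  3.   0.1] M [0.44 0.35 0.01] op 0.151 61.5 q [-0.68  0.01  2.08  0.55  1.23 -1.02]
```

Call:
{"name": "jog_arm", "arguments": {"series": [[[0,0,0.5,0,0,0,10],[0,0,0.5,0,0,0,10],[0,0,0.5,0,0,0,10],[0,0,0.5,0,0,0,10],[0,0,0,0,0,0,10],[0,0,0,0,0,0,10],[0,0,0,0,0,0,10],[0,0,0,0,0,0,10],[0,0,0,0,0,0,10],[0,0,0,0,0,0,10]]]}}

```text
time_s: 8.2
eef_pos: [0.4715, -0.0152, 0.1262]
eef_rot: [-0.066, 0.646, 0.718, 0.249]
wrist_force: [-17.0, -5.1, 18.4]
opening: 0.157
grasp_force: 68.7
```

```bash
python3 st.py
```

```text
t 8.2 TCP face mm [-2.   0.7 44.4] ang 33.25 tilt err 0.11 F face [-1.5 12.8 22.1] M [2.07 0.35 0.01] op 0.157 68.7 q [-0.68  0.01  2.07  0.55  1.23 -1.02]
```

Call:
{"name": "jog_arm", "arguments": {"series": [[[0,0,-1.5,0,0,0,40],[0,0,0,0,0,0,40],[0,0,0,0,0,0,40],[0,0,0,0,0,0,40],[0,0,-10,0,0,0,40],[0,0,-15,0,0,0,40],[0,0,-20,0,0,0,40],[0,0,-20,0,0,0,0],[0,0,-20,0,0,0,0],[0,0,0,0,0,0,0]]]}}

```text
time_s: 9.2
eef_pos: [0.4533, -0.0549, 0.2022]
eef_rot: [-0.063, 0.647, 0.718, 0.25]
wrist_force: [0.3, -0.2, -0.4]
opening: 0.001
grasp_force: 0.0
```

```bash
python3 st.py; python3 - <<'E'
from h import *
from bench import ctrl
C=np.load("C.npy");T0,o=now()
c=ctrl.camera("wrist");pickle.dump(c,open("w2.pkl","wb"));cv2.imwrite("pics/w2.png",cv2.resize(c["frame"],(800,600)))
rows(T0,T(toolR(0),C+B@np.array([-.060,-.250,.110])),15)
P=onplane(pickle.load(open("d0.pkl","rb"))["top"],[(320,134),(320,150)],np.array([0,0,1.]),.055);print("spool",P,((P-C)@B*1000).round(0))
E
```

```text
t 9.2 TCP face mm [ -1.8  -1.2 132. ] ang 33.22 tilt err 0.39 F face [-0.3 -0.4 -0.3] M [-0.    0.24 -0.02] op 0.001 0.0 q [-0.78 -0.11  2.02  0.5   1.42 -1.01]
row x15 [-8.9, 14.8, 1.5] [0.0, 0.0, 0.039]
spool [[ 0.7218626  -0.24445546  0.055     ]
 [ 0.67763067 -0.24298813  0.055     ]] [[-115. -327.   27.]
 [-132. -287.   37.]]
```

View pics/w2.png

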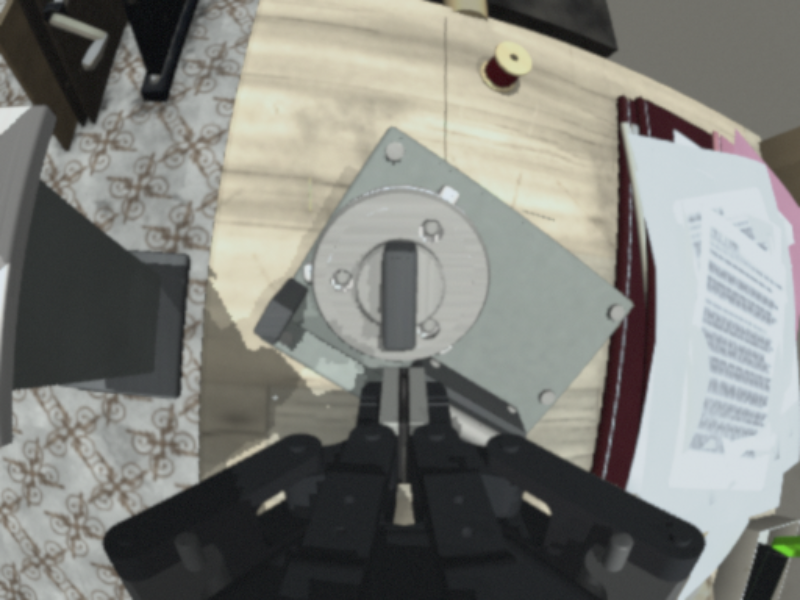

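The wheel is down: studs show in all three holes at (432,230), (342,278) and (430,327). Next is the push position behind the bar's tail.

Call:
{"name": "jog_arm", "arguments": {"series": [[[-8.9,14.8,1.5,0,0,0.039,0],[-8.9,14.8,1.5,0,0,0.039,0],[-8.9,14.8,1.5,0,0,0.039,0],[-8.9,14.8,1.5,0,0,0.039,0],[-8.9,14.8,1.5,0,0,0.039,0],[-8.9,14.8,1.5,0,0,0.039,0],[-8.9,14.8,1.5,0,0,0.039,0],[-8.9,14.8,1.5,0,0,0.039,0],[-8.9,14.8,1.5,0,0,0.039,0],[-8.9,14.8,1.5,0,0,0.039,0]]]}}

```text
time_s: 10.25
eef_pos: [0.5975, -0.1415, 0.1734]
eef_rot: [-0.114, 0.774, 0.578, 0.232]
wrist_force: [-0.8, 0.6, 0.5]
opening: 0.001
grasp_force: 0.0
```

Call:
{"name": "jog_arm", "arguments": {"series": [[[-8.9,14.8,1.5,0,0,0.039,0],[-8.9,14.8,1.5,0,0,0.039,0],[-8.9,14.8,1.5,0,0,0.039,0],[-8.9,14.8,1.5,0,0,0.039,0],[-8.9,14.8,1.5,0,0,0.039,0],[0,0,0,0,0,0,0],[0,0,0,0,0,0,0],[0,0,0,0,0,0,0],[0,0,0,0,0,0,0],[0,0,0,0,0,0,0]]]}}

```text
time_s: 11.25
eef_pos: [0.6544, -0.202, 0.1511]
eef_rot: [-0.135, 0.826, 0.501, 0.22]
wrist_force: [0.1, 0.7, -0.4]
opening: -0.001
grasp_force: 0.0
```

```bash
python3 st.py; python3 - <<'E'
from h import *
from bench import ctrl
C=np.load("C.npy");T0,o=now()
c=ctrl.camera("wrist");pickle.dump(c,open("w3.pkl","wb"));cv2.imwrite("pics/w3.png",cv2.resize(c["frame"],(800,600)))
rows(T0,T(toolR(0),C+B@np.array([-.060,-.250,.034])),10)
E
```

```text
t 11.25 TCP face mm [ -61.1 -247.3  107.3] ang -0.33 tilt err 0.1 F face [ 0.4  0.2 -0.7] M [-0.01  0.22 -0.03] op -0.001 0.0 q [-0.73  0.5   1.41  0.51  1.4  -0.38]
row x10 [0.1, 0.3, 7.3] [0.0, 0.0, -0.001]
```

View pics/w3.png

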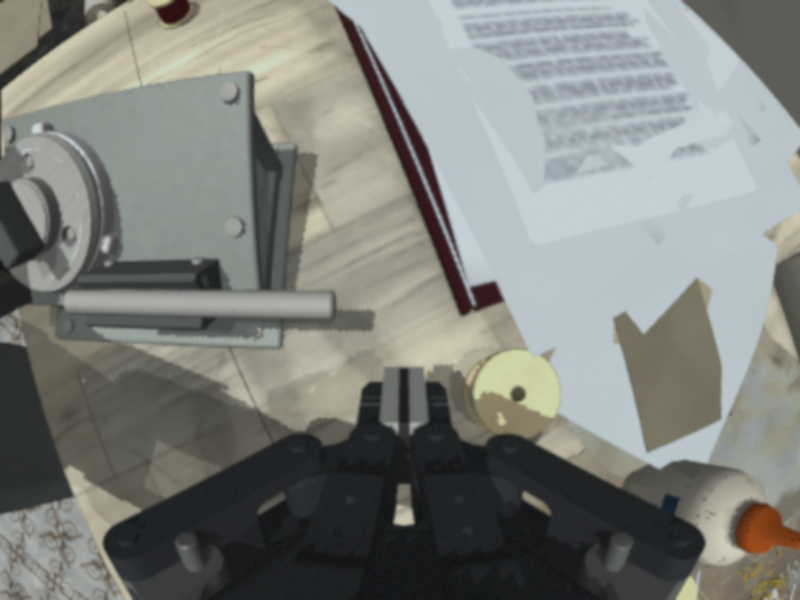

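The wrist view shows the bar's tail end at (333,306), with the closed fingers at (404,385) clear behind it. The large spool at (515,393) is lower than the fingers will go.

Call:
{"name": "jog_arm", "arguments": {"series": [[[0,0,9,0,0,0,0],[0,0,9,0,0,0,0],[0,0,9,0,0,0,0],[0,0,9,0,0,0,0],[0,0,9,0,0,0,0],[0,0,9,0,0,0,0],[0,0,9,0,0,0,0],[0,0,9,0,0,0,0],[0,0,0,0,0,0,0],[0,0,0,0,0,0,0]]]}}

```text
time_s: 12.3
eef_pos: [0.671, -0.1704, 0.0881]
eef_rot: [-0.135, 0.826, 0.501, 0.22]
wrist_force: [0.3, 0.3, 0.0]
opening: 0.001
grasp_force: 0.0
```

```bash
python3 st.py; python3 - <<'E'
from h import *
C=np.load("C.npy");c=pickle.load(open("w3.pkl","rb"))
print("tail",wface(c,[(333,306),(333,292),(333,319)],37,C).round(1).tolist(),"bar mid-front",wface(c,[(120,301),(65,302)],37,C).round(1).tolist())
E
```

```text
t 12.3 TCP face mm [ -61.7 -247.6   34.9] ang -0.37 tilt err 0.07 F face [ 0.4 -0.1 -0.2] M [ 0.03  0.22 -0.03] op 0.001 0.0 q [-0.67  0.57  1.45  0.54  1.28 -0.39]
tail [[-63.7, -208.4], [-55.7, -208.8], [-71.3, -207.9]] bar mid-front [[-60.1, -71.9], [-60.6, -23.3]]
```

Call:
{"name": "jog_arm", "arguments": {"series": [[[0,-4,1,0,0,0,0],[0,-4,0,0,0,0,0],[0,-4,0,0,0,0,0],[0,-4,0,0,0,0,0],[0,-4,0,0,0,0,0],[0,-4,0,0,0,0,0],[0,-4,0,0,0,0,0],[0,-4,0,0,0,0,0],[0,-4,0,0,0,0,0],[0,-4,0,0,0,0,0]]]}}

```text
time_s: 13.3
eef_pos: [0.6354, -0.1514, 0.0875]
eef_rot: [-0.135, 0.826, 0.501, 0.22]
wrist_force: [-0.5, -0.3, 0.7]
opening: 0.004
grasp_force: 0.0
```

```bash
python3 st.py
```

```text
t 13.3 TCP face mm [ -61.4 -207.4   34. ] ang -0.37 tilt err 0.09 F face [-0.1  0.3  0.8] M [-0.04  0.22 -0.  ] op 0.004 0.0 q [-0.69  0.49  1.56  0.54  1.25 -0.42]
```

```bash
python3 - <<'E'
from h import *
from bench import ctrl
C=np.load("C.npy")
c=ctrl.camera("wrist");pickle.dump(c,open("w4.pkl","wb"));cv2.imwrite("pics/w4.png",cv2.resize(c["frame"],(800,600)))
E
```

```text
(no output)
```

View pics/w4.png

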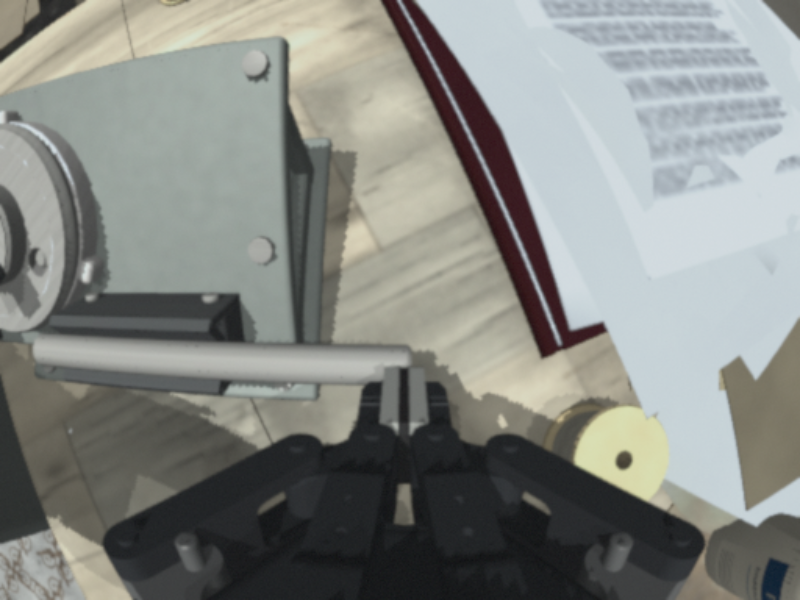

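The picture puts the bar's tail at (410,357), beside or under the finger tips at (404,370), with no push force. I'll check with depth before moving further.

```bash
python3 - <<'E'
from h import *
C=np.load("C.npy")
def pts(c,uv8):
    uv=(np.atleast_2d(uv8)+.5)*.64-.5;r=wray(c,uv);a=rot(c["rotation"])[:,2];ij=uv.round().astype(int)
    z=c["z_map"][ij[:,1],ij[:,0]];p=np.array(c["xyz"])+r*(z/(r@a))[:,None]
    return ((p-C)@B*1000).round(1)
c=pickle.load(open("w4.pkl","rb"))
print("bar top along",pts(c,[(60,350),(150,355),(250,360),(340,362),(370,362)]).tolist())
print("tail end px",pts(c,[(395,352),(404,352),(407,355)]).tolist())
print("across bar col 340",pts(c,[(340,346),(340,352),(340,358),(340,366),(340,374),(340,381)]).tolist())
print("fingertips",pts(c,[(394,372),(394,380),(394,400),(415,372),(415,400),(374,390),(435,390)]).tolist())
print("plate",pts(c,[(200,150),(200,100),(250,120)]).tolist())
c=pickle.load(open("w3.pkl","rb"))
print("w3 bar",pts(c,[(120,298),(200,303),(300,303),(328,303),(328,308)]).tolist(),"tips",pts(c,[(394,372),(415,372),(374,390),(435,390)]).tolist())
E
```

```text
bar top along [[-55.9, -50.9, 46.7], [-56.2, -102.9, 46.5], [-56.9, -148.0, 46.5], [-56.5, -183.4, 47.8], [-57.3, -194.4, 46.1]]
tail end px [[-54.8, -203.7, 42.8], [-54.3, -207.0, 43.9], [-54.8, -208.1, 45.5]]
across bar col 340 [[-53.8, -182.6, 39.5], [-54.2, -183.1, 44.0], [-56.3, -183.1, 45.0], [-58.5, -183.2, 47.1], [-61.3, -183.2, 48.3], [-64.8, -182.9, 47.4]]
fingertips [[-51.1, -203.8, 66.3], [-51.5, -203.9, 71.0], [-51.0, -204.1, 84.2], [-51.1, -210.6, 66.4], [-51.3, -210.2, 83.7], [-55.2, -197.4, 70.9], [-56.0, -217.0, 69.7]]
plate [[23.5, -116.2, 2.1], [46.3, -117.2, 2.3], [34.6, -141.2, 2.9]]
w3 bar [[-55.2, -79.2, 46.3], [-58.4, -134.1, 46.4], [-58.5, -192.4, 47.0], [-58.5, -207.5, 47.0], [-61.1, -207.4, 47.6]] tips [[-50.4, -243.7, 140.2], [-50.9, -250.5, 139.4], [-55.6, -237.2, 142.9], [-55.2, -256.9, 143.8]]
```

Call:
{"name": "jog_arm", "arguments": {"series": [[[0,8,0,0,0,0,0],[0,8,0,0,0,0,0],[0,8,0,0,0,0,0],[0,8,0,0,0,0,0],[0,8,0,0,0,0,0],[0,0,0,0,0,0,0],[0,0,0,0,0,0,0],[0,0,0,0,0,0,0],[0,0,0,0,0,0,0],[0,0,0,0,0,0,0]]]}}

```text
time_s: 14.35
eef_pos: [0.671, -0.17, 0.0875]
eef_rot: [-0.135, 0.826, 0.5, 0.22]
wrist_force: [0.3, 0.7, -0.1]
opening: -0.001
grasp_force: 0.0
```

```bash
python3 st.py; python3 - <<'E'
from h import *
from bench import ctrl
C=np.load("C.npy");T0,o=now();t=(T0[:3,3]-C)@B*1000
for n in("scene","top"):
    c=ctrl.camera(n);L=(cloud(c)-C)@B*1000
    pl=(abs(L[...,0]-30)<40)&(abs(L[...,1]+110)<35)&(abs(L[...,2])<12);print(n,"plate h",np.median(L[pl][:,2]).round(1) if pl.any() else None)
    for a in range(0,90,6):
        m=(abs(L[...,0]-t[0])<20)&(abs(L[...,1]-t[1])<28)&(L[...,2]-t[2]>a-6)&(L[...,2]-t[2]<=a)
        q=L[m]-t
        if len(q):print(a,len(q),q.min(0).round(0)[:2],q.max(0).round(0)[:2])
    pickle.dump(c,open(n+"5.pkl","wb"))
c=pickle.load(open("w4.pkl","rb"));j=int(394.5*.64)
for i in range(218,262,3):print(i,c["z_map"][i,j].round(3),c["frame"][i,j].tolist(),end=" | ")
E
```

```text
t 14.35 TCP face mm [ -61.6 -247.5   34.1] ang -0.37 tilt err 0.09 F face [ 0.6  0.1 -0.5] M [ 0.03  0.22 -0.01] op -0.001 0.0 q [-0.67  0.57  1.45  0.54  1.28 -0.39]
scene plate h 1.2
24 1 [-3.  5.] [-3.  5.]
30 16 [-11.  -6.] [13.  9.]
36 17 [-7. -7.] [16. 18.]
42 17 [-5. -7.] [13. 15.]
48 16 [-7. -1.] [14. 14.]
54 19 [-5. -5.] [14. 16.]
60 19 [ -8. -19.] [14. 13.]
66 18 [ -8. -14.] [15. 19.]
72 22 [ -6. -24.] [16. 27.]
78 22 [-10. -27.] [15. 27.]
84 24 [-12. -27.] [19. 28.]
top plate h 0.4
24 1 [7. 4.] [7. 4.]
30 5 [  5. -15.] [12.  6.]
36 15 [  0. -15.] [11. 12.]
42 15 [ -5. -15.] [11. 12.]
48 13 [ -4. -16.] [11. 12.]
54 13 [  5. -15.] [12. 11.]
60 11 [ 1. -8.] [11. 12.]
66 14 [  3. -19.] [12. 15.]
72 25 [ -5. -27.] [14. 23.]
78 47 [-12. -28.] [14. 27.]
84 31 [ -9. -27.] [13. 28.]
218 0.272 [138, 152, 153] | 221 0.175 [102, 106, 105] | 224 0.174 [128, 134, 132] | 227 0.171 [159, 164, 162] | 230 0.172 [172, 178, 176] | 233 0.172 [166, 171, 169] | 236 0.152 [113, 117, 114] | 239 0.148 [115, 117, 115] | 242 0.147 [115, 119, 116] | 245 0.142 [115, 118, 115] | 248 0.14 [117, 120, 117] | 251 0.137 [114, 118, 115] | 254 0.135 [115, 120, 116] | 257 0.131 [114, 118, 114] | 260 0.13 [114, 117, 114] |
```

```bash
python3 - <<'E'
from h import *
C=np.load("C.npy")
for n in("scene5","top5"):
    c=pickle.load(open(n+".pkl","rb"));L=(cloud(c)-C)@B*1000;r=np.hypot(L[...,0]+1,L[...,1]-1.5)
    a=L[(r<50)&(r>42)&(L[...,2]>15)&(L[...,2]<45)][:,2];g=L[(r<22)&(L[...,2]>50)][:,2]
    print(n,"rim top h",np.percentile(a,[10,50,90]).round(1),"grip top",np.percentile(g,[50,90]).round(1))
    b=L[(abs(L[...,0]+60)<12)&(L[...,1]<-150)&(L[...,1]>-218)&(L[...,2]>30)&(L[...,2]<55)];print("bar tail y",np.percentile(b[:,1],[0,2]).round(1),"top",np.percentile(b[:,2],90).round(1))
E
```

```text
scene5 rim top h [24.5 26.2 27.3] grip top [67.3 68.7]
bar tail y [-208.7 -207.7] top 45.4
top5 rim top h [23.1 25.4 27.7] grip top [ 67.3 528.2]
bar tail y [-211.6 -210. ] top 46.3
```

Call:
{"name": "jog_arm", "arguments": {"series": [[[0,0,5,0,0,0,0],[0,0,5,0,0,0,0],[0,0,5,0,0,0,0],[0,0,5,0,0,0,0],[0,0,5,0,0,0,0],[0,-5,0,0,0,0,0],[0,-5,0,0,0,0,0],[0,0,0,0,0,0,0],[0,0,0,0,0,0,0],[0,0,0,0,0,0,0]]]}}

```text
time_s: 15.45
eef_pos: [0.6683, -0.1547, 0.0662]
eef_rot: [-0.134, 0.826, 0.5, 0.221]
wrist_force: [-0.1, -0.7, 0.5]
opening: 0.0
grasp_force: 0.0
```

```bash
python3 st.py
```

```text
t 15.45 TCP face mm [ -61.6 -238.1    9.5] ang -0.36 tilt err 0.13 F face [-0.4 -0.3  0.8] M [ 0.03  0.25 -0.01] op 0.0 0.0 q [-0.66  0.58  1.48  0.55  1.24 -0.4 ]
```

The wheel is home: its rim top measures 26 mm off the face and the grip top about 68 mm. All three cameras also put the shut finger ends about 24 mm behind the stated TCP, so I lowered the hand by that much.

Call:
{"name": "jog_arm", "arguments": {"series": [[[0,-3,0,0,0,0,0],[0,-3,0,0,0,0,0],[0,-3,0,0,0,0,0],[0,-3,0,0,0,0,0],[0,-3,0,0,0,0,0],[0,-3,0,0,0,0,0],[0,-3,0,0,0,0,0],[0,-3,0,0,0,0,0],[0,-3,0,0,0,0,0],[0,-3,0,0,0,0,0]]]}}

```text
time_s: 16.45
eef_pos: [0.6414, -0.1405, 0.066]
eef_rot: [-0.135, 0.826, 0.5, 0.221]
wrist_force: [2.3, -1.1, 0.5]
opening: 0.005
grasp_force: 1.0
```

```bash
python3 st.py; cat > bar.py <<'E'
from h import *
from bench import ctrl
C=np.load("C.npy")
for n in("scene","top"):
    L=(cloud(ctrl.camera(n))-C)@B*1000
    b=L[(abs(L[...,0]+60)<10)&(L[...,1]<60)&(L[...,1]>-218)&(L[...,2]>40)&(L[...,2]<49)]
    print(n,"bar-height y hist",[(int(a),int(k)) for k,a in zip(*np.histogram(b[:,1],bins=np.arange(-220,61,8)))if k])
E
python3 bar.py
```

```text
t 16.45 TCP face mm [ -61.4 -207.7    9.2] ang -0.37 tilt err 0.11 F face [ 0.3 -2.5  0.4] M [-0.36  0.14 -0.02] op 0.005 1.0 q [-0.67  0.52  1.57  0.55  1.21 -0.42]
scene bar-height y hist [(-220, 1), (-212, 1), (-204, 8), (-196, 6), (-188, 6), (-180, 3), (-172, 5), (-164, 8), (-156, 4), (-148, 4), (-140, 6), (-132, 3), (-124, 7), (-116, 4), (-108, 6), (-100, 6), (-92, 7), (-84, 3), (-44, 1), (-36, 6), (-28, 3), (-20, 7), (-12, 1), (52, 4)]
top bar-height y hist [(-220, 3), (-212, 5), (-204, 7), (-196, 16), (-188, 14), (-180, 16), (-172, 14), (-164, 15), (-156, 15), (-148, 14), (-140, 14), (-132, 17), (-124, 15), (-116, 15), (-108, 15), (-100, 17), (-92, 16), (-84, 12), (-76, 15), (-68, 17), (-60, 15), (-52, 14), (-44, 13), (-36, 13), (-28, 15), (-20, 5), (44, 11), (52, 8)]
```

Contact made with about 2.5 N of push, and the bar is sliding.

Call:
{"name": "jog_arm", "arguments": {"series": [[[0,-5,0,0,0,0,0],[0,-5,0,0,0,0,0],[0,-5,0,0,0,0,0],[0,-5,0,0,0,0,0],[0,-5,0,0,0,0,0],[0,-5,0,0,0,0,0],[0,-5,0,0,0,0,0],[0,-5,0,0,0,0,0],[0,-5,0,0,0,0,0],[0,-5,0,0,0,0,0]]]}}

```text
time_s: 17.55
eef_pos: [0.5968, -0.1172, 0.066]
eef_rot: [-0.135, 0.826, 0.501, 0.22]
wrist_force: [2.2, -0.8, -0.3]
opening: 0.002
grasp_force: 1.1
```

```bash
python3 st.py; python3 bar.py
```

```text
t 17.55 TCP face mm [ -61.1 -157.4    9. ] ang -0.37 tilt err 0.1 F face [ 0.1 -2.3 -0.4] M [-0.31  0.17 -0.04] op 0.002 1.1 q [-0.68  0.43  1.7   0.56  1.18 -0.46]
scene bar-height y hist [(-172, 2), (-164, 3), (-156, 6), (-148, 8), (-140, 7), (-132, 5), (-124, 6), (-116, 4), (-108, 6), (-100, 5), (-92, 8), (-84, 2), (-76, 1), (-36, 7), (-28, 5), (-20, 4), (-12, 4), (-4, 7), (4, 5), (12, 4), (20, 4), (28, 5), (36, 2), (52, 9)]
top bar-height y hist [(-180, 1), (-172, 4), (-164, 4), (-156, 6), (-148, 9), (-140, 16), (-132, 15), (-124, 13), (-116, 16), (-108, 15), (-100, 15), (-92, 11), (-84, 12), (-76, 14), (-68, 15), (-60, 13), (-52, 14), (-44, 13), (-36, 13), (-28, 11), (-20, 14), (-12, 14), (-4, 15), (4, 15), (12, 12), (20, 13), (28, 12), (44, 10), (52, 14)]
```

Call:
{"name": "jog_arm", "arguments": {"series": [[[0,-1,0,0,0,0,0],[0,-1,0,0,0,0,0],[0,-1,0,0,0,0,0],[0,-1,0,0,0,0,0],[0,-1,0,0,0,0,0],[0,-1,0,0,0,0,0],[0,-1,0,0,0,0,0],[0,-1,0,0,0,0,0],[0,0,0,0,0,0,0],[0,0,0,0,0,0,0]]]}}

```text
time_s: 18.65
eef_pos: [0.5899, -0.1135, 0.066]
eef_rot: [-0.135, 0.826, 0.501, 0.22]
wrist_force: [1.3, -0.7, 1.4]
opening: -0.002
grasp_force: 0.7
```

```bash
python3 st.py
```

```text
t 18.65 TCP face mm [ -61.  -149.6    8.9] ang -0.37 tilt err 0.07 F face [ 0.7 -1.5  1.2] M [-0.2   0.24 -0.04] op -0.002 0.7 q [-0.68  0.42  1.73  0.56  1.18 -0.47]
```

Call:
{"name": "jog_arm", "arguments": {"series": [[[0,-0.5,0,0,0,0,0],[0,-0.5,0,0,0,0,0],[0,-0.5,0,0,0,0,0],[0,-0.5,0,0,0,0,0],[0,-0.5,0,0,0,0,0],[0,-0.5,0,0,0,0,0],[0,-0.5,0,0,0,0,0],[0,-0.5,0,0,0,0,0],[0,0,0,0,0,0,0],[0,0,0,0,0,0,0]]]}}

```text
time_s: 19.65
eef_pos: [0.5877, -0.1129, 0.0664]
eef_rot: [-0.133, 0.827, 0.5, 0.221]
wrist_force: [5.9, -2.6, -1.3]
opening: -0.003
grasp_force: 3.4
```

```bash
python3 st.py
```

```text
t 19.65 TCP face mm [ -61.2 -147.3    9.5] ang -0.36 tilt err 0.28 F face [-0.3 -6.4 -1.3] M [-1.18  0.38 -0.06] op -0.003 3.4 q [-0.69  0.41  1.73  0.56  1.17 -0.47]
```

Call:
{"name": "jog_arm", "arguments": {"series": [[[0,-0.5,0,0,0,0,0],[0,-0.5,0,0,0,0,0],[0,-0.5,0,0,0,0,0],[0,-0.5,0,0,0,0,0],[0,0,0,0,0,0,0],[0,0,0,0,0,0,0],[0,0,0,0,0,0,0],[0,0,0,0,0,0,0],[0,0,0,0,0,0,0],[0,0,0,0,0,0,0]]]}}

```text
time_s: 20.65
eef_pos: [0.5874, -0.1134, 0.0672]
eef_rot: [-0.131, 0.827, 0.5, 0.222]
wrist_force: [10.3, -5.8, -1.3]
opening: 0.001
grasp_force: 5.6
```

```bash
python3 st.py;python3 bar.py
```

```text
t 20.65 TCP face mm [ -61.3 -147.3   10.4] ang -0.33 tilt err 0.52 F face [ -1.1 -11.8  -0.9] M [-1.84  0.36 -0.02] op 0.001 5.6 q [-0.69  0.41  1.74  0.56  1.17 -0.47]
scene bar-height y hist [(-164, 1), (-156, 1), (-148, 5), (-140, 6), (-132, 8), (-124, 6), (-116, 5), (-108, 8), (-100, 5), (-92, 6), (-84, 4), (-36, 5), (-28, 7), (-20, 5), (-12, 5), (-4, 5), (4, 4), (12, 3), (20, 7), (28, 6), (44, 1), (52, 3)]
top bar-height y hist [(-164, 4), (-156, 6), (-148, 2), (-140, 11), (-132, 14), (-124, 17), (-116, 13), (-108, 18), (-100, 15), (-92, 13), (-84, 15), (-76, 13), (-68, 14), (-60, 18), (-52, 16), (-44, 16), (-36, 14), (-28, 12), (-20, 15), (-12, 14), (-4, 14), (4, 13), (12, 14), (20, 14), (28, 12), (36, 13), (44, 13), (52, 10)]
```

The bar has hit a hard stop, with force rising and no further travel. I'll back off and take the last look.

Call:
{"name": "jog_arm", "arguments": {"series": [[[0,3,0,0,0,0,0],[0,5,0,0,0,0,0],[0,8,0,0,0,0,0],[0,10,0,0,0,0,0],[0,10,0,0,0,0,0],[0,0,-15,0,0,0,0],[0,0,-30,0,0,0,0],[0,0,-40,0,0,0,0],[0,0,-40,0,0,0,0],[0,0,0,0,0,0,0]]]}}

```text
time_s: 21.75
eef_pos: [0.5898, -0.1877, 0.1807]
eef_rot: [-0.13, 0.827, 0.501, 0.222]
wrist_force: [1.4, -0.4, 0.4]
opening: 0.002
grasp_force: 0.0
```

Call:
{"name": "jog_arm", "arguments": {"series": [[[0,-20,0,0,0,0,0],[0,-20,0,0,0,0,0],[0,-20,0,0,0,0,0],[0,-20,0,0,0,0,0],[0,-20,0,0,0,0,0],[0,-20,0,0,0,0,0],[0,0,0,0,0,0,0],[0,0,0,0,0,0,0],[0,0,0,0,0,0,0],[0,0,0,0,0,0,0]]]}}

```text
time_s: 22.75
eef_pos: [0.4822, -0.1279, 0.1746]
eef_rot: [-0.135, 0.826, 0.501, 0.22]
wrist_force: [0.6, -0.3, -0.7]
opening: 0.002
grasp_force: 0.0
```

```bash
python3 st.py; python3 - <<'E'
from h import *
from bench import ctrl
c=ctrl.camera("wrist");t=ctrl.camera("top")
a=cv2.resize(c["frame"],(800,600))[100:450,200:700];a=cv2.resize(a,(500,350))
b=cv2.resize(t["frame"][150:270,190:293],(300,350),interpolation=cv2.INTER_CUBIC)
cv2.imwrite("pics/f.png",np.hstack([a,b]))
E
```

```text
t 22.75 TCP face mm [-60.4 -60.3 134. ] ang -0.36 tilt err 0.11 F face [-0.4 -0.7 -0.6] M [-0.04  0.28  0.04] op 0.002 0.0 q [-0.85  0.08  1.89  0.49  1.4  -0.51]
```

View pics/f.png

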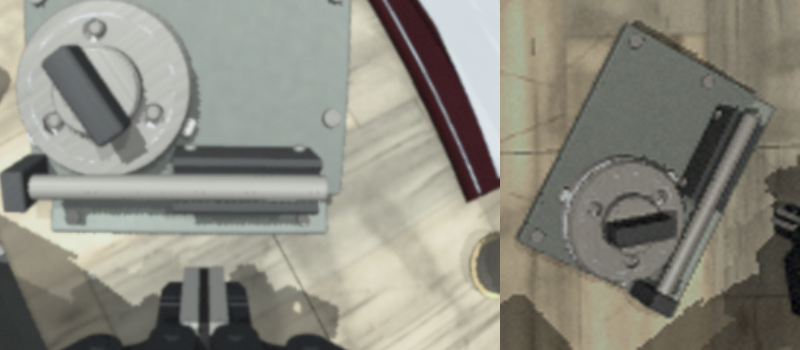

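The last picture shows studs in all three holes at (95,28), (55,122) and (155,113). The bar's front end is against the stop at (30,187), and its tail at (328,190) sticks just past the groove block. The arm is clear of everything.

```bash
python3 -c "
from bench import ctrl
print(ctrl.hand_in())"
```

```text
the job is handed in; nothing more can be done
None
```

I turned the wheel about 33° and pushed it home on its studs, slid the keeper bar until it hit its end stop, and handed the job in at about 23 s with the arm clear; I never moved the hand into the spools or finishing tool, and the hand-in returned no verdict.

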